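Trial run of a freshly mounted grinding stone

TASK

A mounted grinding stone has been dropped loosely into the open chuck of the bench spindle. Tighten the chuck on its shank by turning the knurled sleeve clockwise as far as it will go by hand, and only then give the stone its trial run: turn the spring-return speed dial clockwise past the first two notches to the third and keep it there, leaving the things round the machine where they are. The job finishes with the gripper still holding the dial in the third notch.

Things in the scene. Friction and masses are not known exactly. Their poses are not given: they have to be found in the camera images.
- spindle_unit: grey bench spindle machine, fixed to the bench, 130 deep (x) x 250 wide (y) x 60 mm high. Origin: centre of its underside; x points to its rear, y to its left seen from the front, z up. A keyless chuck stands upright on its top at (0, +72) mm and the speed dial lies on its top at (-5, -72) mm, both with vertical axes
- sleeve_grip (a point): on the chuck's axis at half height of the knurled steel sleeve, 102 mm above the bench. The sleeve is 42 mm across (44 over the knurl ribs), from 88 to 112 mm above the bench, tapering to 33 mm across at 119 mm. Jaw tips reach 126 mm. Below the sleeve there is a 34 mm thick neck, and a flange 68 mm across with its top 65 to 69 mm above the bench. The point turns with the sleeve
- sleeve (a joint): turn of the chuck sleeve in rad, growing clockwise seen from above. 0 = fully open (start 0 to 0.25); every rad moves each of the three jaws 1.9 mm inward; the jaws meet the shank at about 1.05; it gets stiff and cannot pass 1.5. Plain friction of 0.09 N m, about 0.2 N m near the end; let go, it eases back by about 0.1 and stays there, tight
- jaw_0: one of the three steel jaws at 120 degrees round the chuck axis, all moved together by the sleeve; origin on the chuck axis while the chuck is fully open, 102 mm above the bench
- jaw_1: second jaw, the same
- jaw_2: third jaw, the same
- mounted_stone: mounted grinding stone: a brownish cylindrical stone 19 mm across and 15 mm high on a 6 mm steel shank, 48 mm long in all. Origin at the foot of the shank, z along the shank to the stone. The foot stands on the bottom of the chuck bore, 96 mm above the bench; the stone's top is 144 mm above the bench. It stands loosely while the chuck is open, up to 2 mm off the axis; the jaws centre it. Not to be lifted or handled
- dial_grip (a point): on the dial's axis, 91 mm above the bench, 9 mm below the top of its grip bar. The black dial has a round skirt 48 mm across (62 to 72 mm above the bench) and on it an upright grip bar 46 mm long, 12 mm thick, 72 to 100 mm above the bench. x lies along the bar towards its end with the white pointer line, z up; the point turns with the dial
- dial (a joint): turn of the speed dial in rad, growing clockwise seen from above. 0 = rest, where a spring holds it against its stop (0.06 N m at rest, 0.14 N m at the third notch, with the clicks at most 0.17 N m); notches that can be felt at 0.4, 0.8 and 1.2 (ticks with one, two and three dots on the plate); stop at 1.27. No notch holds it: let go, it springs back to 0
- bur_block: bystander: green block of burs, 52 x 98 x 77 mm, right of the machine. Origins of all bystanders: centre of the underside
- bur_case: bystander: cream hinged case, 80 x 113 x 47 mm, left of the machine
- mandrel_brush: bystander: small brush on a mandrel, 12 x 40 x 12 mm, lying just right of the machine, near its front
- petri_dish: bystander: clear dish, 58 mm across, 16 mm high, left of the machine
- wax_jar: bystander: jar with red lid, 50 mm across, 45 mm high, at the right
- side_cutters: bystander: side cutters with yellow handles, 136 x 60 x 12 mm, lying at the right

How it is judged:
By the outcome, as a careful person would: the job done as asked, in the order asked, and still so for the second after the job is handed in, while the arm keeps its last pose, push and grip.
It also fails if it takes over 48 s, if anything falls off the work surface, if the arm or the gripper's body presses on something with over 40 N, if the wrist force passes 120 N, or if a joint passes its speed limit or range.

ROBOT

A 6-joint arm with a two-finger parallel gripper is mounted at the origin on a cart in front of the work surface, level with it; the furniture and walls round the work are solid. World frame = base frame: x ahead of the robot, y to its left, z up, the work surface at z = 0. Lengths are in m, angles in rad, forces in N, time in s.
With the tool pointing down it reaches from about 0.4 to 0.825 m from the base axis. Payload 7 kg.
Tool frame: the origin (TCP) lies on the front face of the gripper's body, between the roots of the fingers; the fingertips stand 66 mm ahead of it and the grasp point (between the pads) lies 47 mm ahead of it; z points along the fingers, y is the line along which they close (so a half turn about z gives the same grasp; the last joint's range is limited). The gripper opens to 88 mm and grips with 3 to 60 N. Pads are 19 mm wide; open, the fingers measure 130 mm over their backs; the gripper's body (78 mm by 193 mm) begins 47 mm behind the grasp point.
Start: joints at [-0.883, 0.359, 0.012, 0, -1.224, -0.288], TCP at [0.263, -0.622, 0.292] pointing down, gripper open.
Joint ranges: [-3.07, 3.07], [-1.43, 2.12], [-1.02, 1.25], [-3.03, 1.67], [-3.05, -0], [-3.03, 3.03]. Speed limits (rad/s): [2.39, 2.39, 3.01, 3.14, 3.14, 3.14].

INTERFACE

Orientations are given as [roll, pitch, yaw] about the fixed x, y, z axes, in that order (R = Rz(yaw) Ry(pitch) Rx(roll)).
In Python, from station import arm gives the robot as it stands. The module is installed in compiled form; this text tells all that it offers.
- The arm moves only by the tool move_arm, never from a script. Its argument "increments" is a list of rows, each an object of numbers: "jaw": the gripper command: -1 is shut, 1 is fully open, values between are in proportion; "dx", "dy", "dz": the shift along the tool's x, y, z in m; "twist": the turn about the tool's z in rad. A call has 1 to 12 rows; each row shifts and turns the commanded pose from where the row before left it, along the tool's axes as they then stand; what a row does not reach is not made up. A row lasts 1/12 s, in which the tool goes at most 41.7 mm and 7.16 degrees, less where a joint would pass 70% of its speed; a pose out of reach is approached as far as the arm can. A call is refused whole if a number of a shift passes 0.0417 or a number of a turn 0.125, either way. A call with a gripper value outside its range is refused whole. The fingers move at their own pace and stop on an object; "force" is the grip in N (left out, the last holds). Time passes only in rows, so rows that do not move let the fingers close. It gives the time, the measured TCP pose, the force, the opening and the grip force at its end, in the units of the state.
- arm.get_state(): the state, without advancing time (a new reading comes with each control period).
- arm.grab_frame(name): name is "scene" or "top"; returns the picture (420x560x3 uint8, blue, green, red); there is no depth.
- arm.camera_info(name): a dict with "K" (3x3 intrinsics, pixels), "extrinsics" (4x4, takes a point from camera to world coordinates). Camera axes: x right, y down, z forward; pixel columns grow to the right and rows downward; lengths in m; the calibration is good to about 2 mm. A picture is of the moment at which its call begins. camera_info takes no time and is no camera call.
- arm.job_done(): hands the job in; it is judged then, once.
Trained networks look in the newest picture that a camera, given by its name, has taken for a name from the list of things; names that differ only in an ending like _2 or _b are one class to them, and where a whole thing is asked for, a point or a joint stands for the part that bears it (a point fixed in the world has none). Each returns a list of dicts, best first, with "score" (0 to 1); they miss things now and then, are a little off and sometimes report something else, mostly with a low value. They report only what shows in the picture. A call takes as long as a camera call.
- arm.find_in(camera, name): "position" ([x, y, z] in m, in world coordinates, good to about 4 mm: the middle of the surface that is visible of it).
- arm.silhouettes(camera, name): "pixels" (420x560 bool, what is visible of it).
- arm.pinpoint(camera, name): "position" ([x, y, z] in m, in world coordinates, good to about 4 mm: a listed point, or the origin of a listed thing).
The state is a dict: "t": time; "q": joint angles; "qd": joint speeds; "joint_efforts": joint torques, N m; "eef_pos": TCP position; "ee_rot": TCP orientation; "force": force on the tool from outside, world axes, zero at the start; "moment": the same for the moment, N m; "width": finger opening in m; "gripper_force": force on a finger pad.
Only numpy, scipy, OpenCV 4.12 (cv2) and the standard library are available. Lean on these libraries where they do the work, as an engineer would, in place of code of your own. Each camera call takes 0.05 s, during which the arm holds its last target. There are 200 camera calls.

## Working session

There is one attempt and no reset: what is moved stays moved. The work goes in short steps, Python scripts to look and compute and a tool call to move; the robot and the scene stay as the last step left them, time stands still between calls to the robot, and variables do not carry over. Pictures are saved under pics/ and viewed, at most 10 in all, crops included, and the job is handed in when it is done.

Besides the shell and the picture viewer there is one more tool, called after "Request:" as name(argument=value, ...), one argument or row to a line, values as JSON. move_arm: Moves the arm, as the interface text tells. Its arguments: {"type":"object","properties":{"increments":{"type":"array"},"force":{"type":"number"}},"required":["increments"]}

```bash
mkdir -p pics
python3 - <<'E'
from station import arm
import cv2,numpy as np
for c in("scene","top"):
    cv2.imwrite(f"pics/{c}0.png",arm.grab_frame(c))
    i=arm.camera_info(c);print(c,np.round(i["K"],1).tolist(),np.round(i["extrinsics"],4).tolist())
    for n in("spindle_unit","sleeve_grip","dial_grip","mounted_stone","jaw_0"):
        print(n,[(np.round(d["position"],4).tolist(),round(d["score"],2)) for d in arm.pinpoint(c,n)[:2]])
s=arm.get_state();print({k:np.round(v,3).tolist() for k,v in s.items()})
E
```

```text
scene [[517.3, 0.0, 283.7], [0.0, 517.3, 204.4], [0.0, 0.0, 1.0]] [[0.9606, 0.2068, -0.1859, 0.778], [0.2781, -0.7047, 0.6527, -1.0397], [0.004, -0.6787, -0.7344, 1.1127], [0.0, 0.0, 0.0, 1.0]]
spindle_unit [([0.5163, -0.0406, 0.0048], 0.61)]
sleeve_grip []
dial_grip [([0.5099, -0.1115, 0.0912], 0.82)]
mounted_stone [([0.5204, 0.0307, 0.0959], 0.51)]
jaw_0 []
top [[437.7, 0.0, 277.3], [0.0, 437.7, 209.5], [0.0, 0.0, 1.0]] [[0.0051, -0.9843, 0.1767, 0.2691], [-0.9999, -0.0027, 0.0135, -0.1529], [-0.0128, -0.1768, -0.9842, 1.449], [0.0, 0.0, 0.0, 1.0]]
spindle_unit [([0.5178, -0.0415, 0.0009], 0.64)]
sleeve_grip [([0.5193, 0.0357, 0.1003], 0.62)]
dial_grip [([0.5162, -0.1125, 0.0907], 0.73)]
mounted_stone [([0.5217, 0.0353, 0.1015], 0.37)]
jaw_0 []
{'t': 0.6, 'q': [-0.883, 0.359, 0.012, 0.0, -1.224, -0.288], 'qd': [0.001, -0.0, -0.001, -0.0, 0.0, -0.0], 'joint_efforts': [0.0, -58.199, 29.318, 7.0, 0.012, -0.0], 'eef_pos': [0.263, -0.622, 0.292], 'ee_rot': [-3.142, 0.0, -2.742], 'force': [0.003, 0.436, 0.704], 'moment': [-0.034, 0.075, -0.015], 'gripper_force': 0.0, 'width': 0.088}
```

View pics/scene0.png

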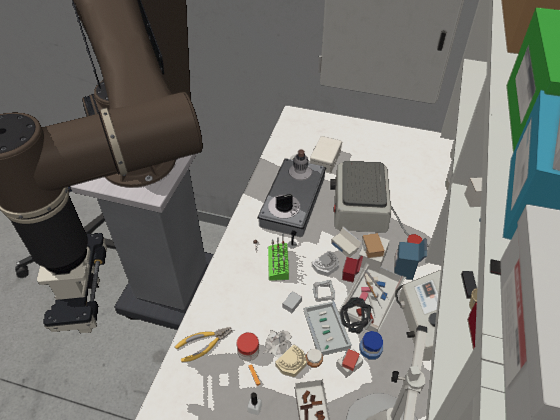

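View pics/top0.png

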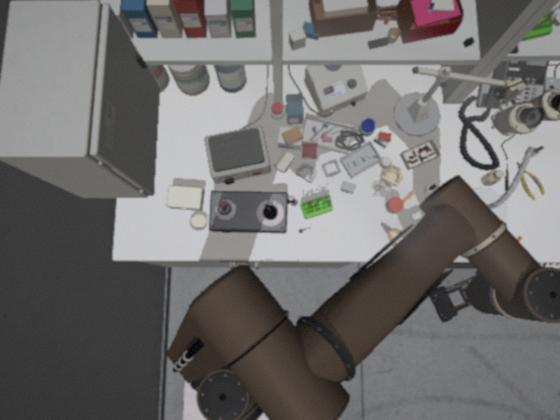

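The scene view shows the machine at about (292,190), with the chuck at (300,160) and the dial at (284,205). The top view has the chuck at (225,207) and the dial at (270,212), with a grey box just behind at (238,152). I'll zoom in for the dial's orientation and the box.

```bash
cat > h.py <<'E'
from station import arm
import cv2,numpy as np
def ray(c,u,v,z):
    i=arm.camera_info(c);E=np.array(i["extrinsics"]);d=E[:3,:3]@np.linalg.inv(i["K"])@[u,v,1];o=E[:3,3]
    return o+d*(z-o[2])/d[2]
def proj(c,p):
    i=arm.camera_info(c);E=np.linalg.inv(i["extrinsics"]);q=np.array(i["K"])@(E[:3,:3]@p+E[:3,3]);return q[:2]/q[2]
E
python3 - <<'E'
from h import *
a=cv2.imread("pics/scene0.png")[90:245,250:400];b=cv2.imread("pics/top0.png")[120:245,160:310]
f=lambda x:cv2.resize(x,None,fx=4,fy=4,interpolation=cv2.INTER_CUBIC)[:600]
cv2.imwrite("pics/c1.png",f(a));cv2.imwrite("pics/c2.png",f(b))
E
```

```text
(no output)
```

View pics/c1.png

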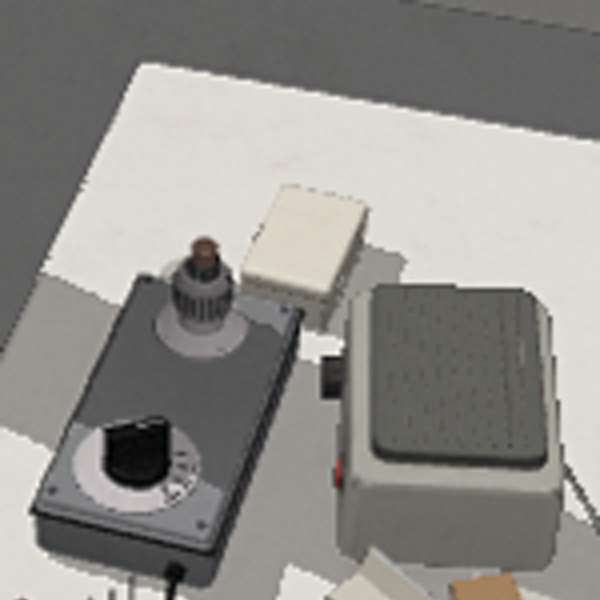

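View pics/c2.png

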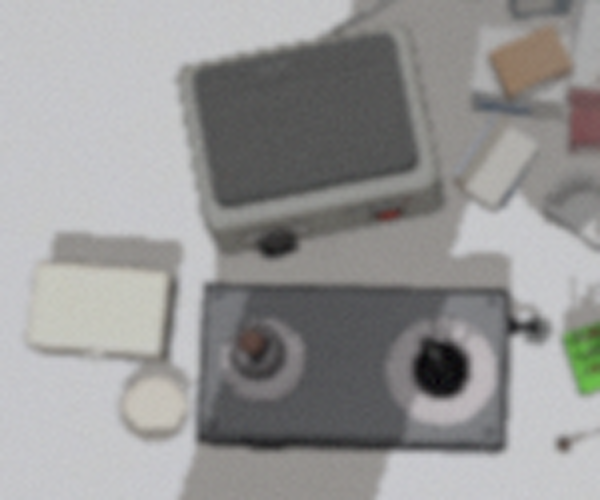

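Run:
```python
from h import *
a=cv2.imread("pics/scene0.png")[180:225,265:310];b=cv2.imread("pics/top0.png")[185:235,245:295]
g=np.hstack([cv2.resize(x,(400,400),interpolation=cv2.INTER_CUBIC) for x in(a,b)])
g=np.clip((g/255.)**.5*255,0,255).astype('uint8');cv2.imwrite("pics/c3.png",g)
for n,u,v,z in(("barL",103,432,.1),("barR",168,420,.1),("knob",330,375,.05),("box front top L",375,450,.1),("boxFbotL",340,555,0),("boxFbotR",555,568,0),("machRL",300,312,.06)):print(n,np.round(ray("scene",250+u/4,90+v/4,z),3))
for n,u,v,z in(("box fl",215,225,.1),("boxfrontbot",222,248,0),("fr",440,205,0),("mach",205,285,.06),("mach",505,290,.06),("mach",200,440,.06),("mach",503,445,.06),("stone",251,337,.144)):print(n,np.round(ray("top",160+u/4,120+v/4,z),3))
```

```text
barL [ 0.495 -0.123  0.1  ]
barR [ 0.534 -0.1    0.1  ]
knob [0.622 0.023 0.05 ]
box front top L [ 0.674 -0.088  0.1  ]
boxFbotL [ 0.661 -0.1    0.   ]
boxFbotR [ 0.807 -0.069  0.   ]
machRL [0.588 0.071 0.06 ]
box fl [0.618 0.068 0.1  ]
boxfrontbot [0.624 0.078 0.   ]
fr [ 0.662 -0.107  0.   ]
mach [0.578 0.081 0.06 ]
mach [ 0.575 -0.163  0.06 ]
mach [0.451 0.081 0.06 ]
mach [ 0.448 -0.161  0.06 ]
stone [0.519 0.031 0.144]
```

View pics/c3.png

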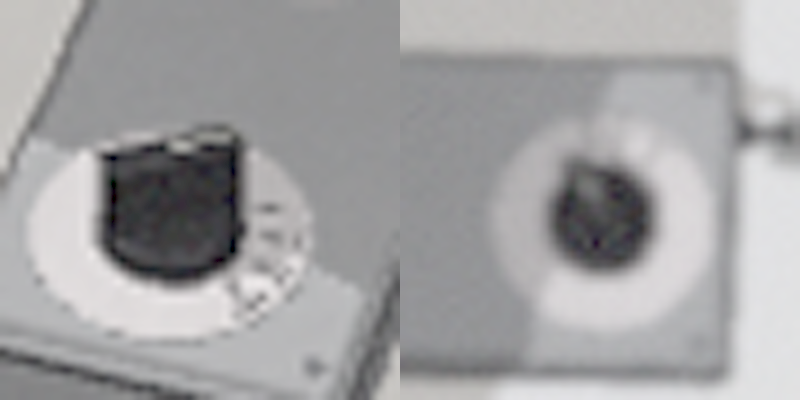

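The pointer stands about 30° left of straight back, with the dial near (0.513,-0.112) and the chuck near (0.518,0.032). The box behind is roughly 0.08 m high, so it stays below the gripper body. Next I travel to above the chuck.

Request:
move_arm(
  increments=[
    {"dx": -0.027,"dy": 0.028,"jaw": 1},
    {"dx": -0.027,"dy": 0.028},
    {"dx": -0.027,"dy": 0.028},
    {"dx": -0.027,"dy": 0.028},
    {"dx": -0.027,"dy": 0.028},
    {"dx": -0.027,"dy": 0.028},
    {"dx": -0.027,"dy": 0.028},
    {"dx": -0.027,"dy": 0.028},
    {"dx": -0.027,"dy": 0.028},
    {"dx": -0.027,"dy": 0.028},
    {"dx": -0.027,"dy": 0.028},
    {"dx": -0.027,"dy": 0.028},
  ],
)

```text
$.increments[0]: bad value
```

Request:
move_arm(
  increments=[
    {"dx": -0.027,"dy": 0.028},
    {"dx": -0.027,"dy": 0.028},
    {"dx": -0.027,"dy": 0.028},
    {"dx": -0.027,"dy": 0.028},
    {"dx": -0.027,"dy": 0.028},
    {"dx": -0.027,"dy": 0.028},
    {},
  ],
)

```text
$.increments[0]: bad value
```

Request:
move_arm(
  increments=[
    {"twist": -0.125},
    {"twist": -0.125},
    {"twist": -0.125},
    {"twist": -0.125},
    {"twist": -0.125},
    {"twist": -0.125},
    {"twist": -0.125},
    {"twist": -0.125},
    {},
  ],
)

```text
$.increments[0]: bad value
```

Run:
```python
from h import *
a=arm.grab_frame("scene");arm.grab_frame("top")
cv2.imwrite("pics/s2.png",cv2.resize(a[80:230,220:420],None,fx=4,fy=4,interpolation=cv2.INTER_CUBIC))
for c in("scene","top"):
    for n in("sleeve_grip","dial_grip","mounted_stone","spindle_unit"):
        print(c,n,[(np.round(d["position"],4).tolist(),round(d["score"],2)) for d in arm.pinpoint(c,n)[:1]])
s=arm.get_state();print({k:np.round(v,3).tolist() for k,v in s.items()})
```

```text
scene sleeve_grip [([0.5197, 0.0337, 0.1028], 0.49)]
scene dial_grip [([0.5402, -0.2641, -0.0004], 0.64)]
scene mounted_stone [([0.5189, 0.032, 0.0968], 0.52)]
scene spindle_unit [([0.517, -0.042, 0.0029], 0.67)]
top sleeve_grip [([0.5176, 0.0304, 0.1043], 0.53)]
top dial_grip [([0.5136, -0.1075, 0.094], 0.5)]
top mounted_stone [([0.5242, 0.0358, 0.0983], 0.4)]
top spindle_unit [([0.5179, -0.043, -0.0023], 0.79)]
{'t': 1.1, 'q': [-0.883, 0.359, 0.012, -0.0, -1.224, -0.288], 'qd': [-0.002, -0.0, 0.001, -0.0, 0.0, 0.001], 'joint_efforts': [0.001, -58.24, 29.33, 7.002, 0.013, -0.0], 'eef_pos': [0.263, -0.622, 0.292], 'ee_rot': [3.142, -0.0, -2.742], 'force': [-0.146, 0.34, -0.086], 'moment': [0.022, -0.021, -0.018], 'gripper_force': 0.0, 'width': 0.088}
```

Rows apparently need every key filled in, so I'll send full rows. The new detections give the sleeve at (0.519,0.032) and the dial at about (0.514,-0.110).

Request:
move_arm(
  increments=[
    {"dx": -0.027,"dy": 0.028,"dz": 0,"twist": 0,"jaw": 1},
    {"dx": -0.027,"dy": 0.028,"dz": 0,"twist": 0,"jaw": 1},
    {"dx": -0.027,"dy": 0.028,"dz": 0,"twist": 0,"jaw": 1},
    {"dx": -0.027,"dy": 0.028,"dz": 0,"twist": 0,"jaw": 1},
    {"dx": -0.027,"dy": 0.028,"dz": 0,"twist": 0,"jaw": 1},
    {"dx": -0.027,"dy": 0.028,"dz": 0,"twist": 0,"jaw": 1},
    {"dx": -0.027,"dy": 0.028,"dz": 0,"twist": 0,"jaw": 1},
    {"dx": -0.027,"dy": 0.028,"dz": 0,"twist": 0,"jaw": 1},
    {"dx": -0.027,"dy": 0.028,"dz": 0,"twist": 0,"jaw": 1},
    {"dx": -0.027,"dy": 0.028,"dz": 0,"twist": 0,"jaw": 1},
    {"dx": -0.027,"dy": 0.028,"dz": 0,"twist": 0,"jaw": 1},
    {"dx": -0.027,"dy": 0.028,"dz": 0,"twist": 0,"jaw": 1},
  ],
)

```text
t: 2.1
eef_pos: [0.4306, -0.1843, 0.2926]
ee_rot: [-3.141, 0.001, -2.742]
force: [1.0, -0.4, -0.6]
width: 0.0878
gripper_force: 0.0
```

Request:
move_arm(
  increments=[
    {"dx": -0.0275,"dy": 0.0275,"dz": 0,"twist": 0,"jaw": 1},
    {"dx": -0.0275,"dy": 0.0275,"dz": 0,"twist": 0,"jaw": 1},
    {"dx": -0.0275,"dy": 0.0275,"dz": 0,"twist": 0,"jaw": 1},
    {"dx": -0.0275,"dy": 0.0275,"dz": 0,"twist": 0,"jaw": 1},
    {"dx": -0.0275,"dy": 0.0275,"dz": 0,"twist": 0,"jaw": 1},
    {"dx": -0.0275,"dy": 0.0275,"dz": 0,"twist": 0,"jaw": 1},
    {"dx": 0,"dy": 0,"dz": 0,"twist": -0.12,"jaw": 1},
    {"dx": 0,"dy": 0,"dz": 0,"twist": -0.12,"jaw": 1},
    {"dx": 0,"dy": 0,"dz": 0,"twist": -0.12,"jaw": 1},
    {"dx": 0,"dy": 0,"dz": 0,"twist": -0.12,"jaw": 1},
    {"dx": 0,"dy": 0,"dz": 0,"twist": -0.12,"jaw": 1},
    {"dx": 0,"dy": 0,"dz": 0,"twist": -0.12,"jaw": 1},
  ],
)

```text
t: 3.1
eef_pos: [0.5181, 0.0302, 0.2923]
ee_rot: [-3.141, 0.0, -2.016]
force: [-0.4, -0.1, -0.1]
width: 0.0876
gripper_force: 0.0
```

Request:
move_arm(
  increments=[
    {"dx": 0,"dy": 0,"dz": 0,"twist": -0.12,"jaw": 1},
    {"dx": 0,"dy": 0,"dz": 0,"twist": -0.12,"jaw": 1},
    {"dx": 0,"dy": 0,"dz": 0,"twist": 0,"jaw": 1},
    {"dx": 0,"dy": 0,"dz": 0,"twist": 0,"jaw": 1},
  ],
)

```text
t: 3.43
eef_pos: [0.5181, 0.0301, 0.2923]
ee_rot: [-3.141, 0.0, -1.786]
force: [-0.0, 0.7, -0.8]
width: 0.0874
gripper_force: 0.0
```

Run:
```python
from h import *
for c in("scene","top"):
    arm.grab_frame(c)
    for n in("sleeve_grip","dial_grip"):
        print(c,n,[(np.round(d["position"],4).tolist(),round(d["score"],2)) for d in arm.pinpoint(c,n)[:1]])
s=arm.get_state();print({k:np.round(s[k],3).tolist() for k in("t","q","eef_pos","ee_rot")})
```

```text
scene sleeve_grip [([0.5221, 0.0333, 0.1034], 0.75)]
scene dial_grip [([0.5101, -0.1095, 0.0917], 0.81)]
top sleeve_grip [([0.5193, 0.0354, 0.1054], 0.6)]
top dial_grip [([0.4853, 0.1323, 0.0038], 0.47)]
{'t': 3.733, 'q': [0.436, 0.101, -0.328, -0.0, -1.142, -0.649], 'eef_pos': [0.518, 0.03, 0.292], 'ee_rot': [3.142, 0.0, -1.783]}
```

Request:
move_arm(
  increments=[
    {"dx": -0.003,"dy": 0,"dz": 0.03,"twist": 0,"jaw": 1},
    {"dx": 0,"dy": 0,"dz": 0.03,"twist": 0,"jaw": 1},
    {"dx": 0,"dy": 0,"dz": 0.03,"twist": 0,"jaw": 1},
    {"dx": 0,"dy": 0,"dz": 0.025,"twist": 0,"jaw": 1},
    {"dx": 0,"dy": 0,"dz": 0.015,"twist": 0,"jaw": 1},
    {"dx": 0,"dy": 0,"dz": 0.01,"twist": 0,"jaw": 1},
    {"dx": 0,"dy": 0,"dz": 0,"twist": 0,"jaw": 1},
  ],
)

```text
t: 4.32
eef_pos: [0.5179, 0.0327, 0.1502]
ee_rot: [3.139, -0.002, -1.783]
force: [-0.5, -0.1, 0.4]
width: 0.088
gripper_force: 0.0
```

Request:
move_arm(
  increments=[
    {"dx": 0,"dy": 0,"dz": 0,"twist": 0,"jaw": 0.2},
    {"dx": 0,"dy": 0,"dz": 0,"twist": 0,"jaw": 0.2},
    {"dx": 0,"dy": 0,"dz": 0,"twist": 0,"jaw": 0.2},
    {"dx": 0,"dy": 0,"dz": 0,"twist": 0,"jaw": 0.1},
    {"dx": 0,"dy": 0,"dz": 0,"twist": 0,"jaw": 0.05},
    {"dx": 0,"dy": 0,"dz": 0,"twist": 0,"jaw": 0},
    {"dx": 0,"dy": 0,"dz": 0,"twist": 0,"jaw": 0},
  ],
  force=10,
)

```text
t: 4.9
eef_pos: [0.5189, 0.033, 0.1525]
ee_rot: [-3.141, 0.0, -1.782]
force: [0.4, -0.3, -0.6]
width: 0.0472
gripper_force: 0.0
```

Request:
move_arm(
  increments=[
    {"dx": 0,"dy": 0,"dz": 0,"twist": 0,"jaw": -0.1},
    {"dx": 0,"dy": 0,"dz": 0,"twist": 0,"jaw": -0.3},
    {"dx": 0,"dy": 0,"dz": 0,"twist": 0,"jaw": -0.5},
    {"dx": 0,"dy": 0,"dz": 0,"twist": 0,"jaw": -0.5},
  ],
  force=15,
)

```text
t: 5.23
eef_pos: [0.5194, 0.033, 0.1524]
ee_rot: [-3.141, 0.0, -1.782]
force: [4.5, -2.5, -1.1]
width: 0.0411
gripper_force: 15.0
```

Request:
move_arm(
  increments=[
    {"dx": 0,"dy": 0,"dz": 0,"twist": 0,"jaw": -1},
    {"dx": 0,"dy": 0,"dz": 0,"twist": 0,"jaw": -1},
    {"dx": 0,"dy": 0,"dz": 0,"twist": 0.05,"jaw": -1},
    {"dx": 0,"dy": 0,"dz": 0,"twist": 0.05,"jaw": -1},
    {"dx": 0,"dy": 0,"dz": 0,"twist": 0.1,"jaw": -1},
    {"dx": 0,"dy": 0,"dz": 0,"twist": 0.1,"jaw": -1},
    {"dx": 0,"dy": 0,"dz": 0,"twist": 0,"jaw": -1},
  ],
  force=40,
)

```text
t: 5.82
eef_pos: [0.5192, 0.033, 0.1524]
ee_rot: [-3.141, 0.001, -2.086]
force: [4.3, -2.1, -0.0]
width: 0.0403
gripper_force: 40.0
```

Run:
```python
from h import *
s=arm.get_state();print({k:np.round(s[k],3).tolist() for k in("t","q","eef_pos","ee_rot","force","moment","width","gripper_force")})
```

```text
{'t': 5.817, 'q': [0.441, 0.245, -0.511, 0.0, -0.815, -0.957], 'eef_pos': [0.519, 0.033, 0.152], 'ee_rot': [-3.141, 0.001, -2.086], 'force': [4.291, -2.15, -0.044], 'moment': [-0.796, -1.406, -0.03], 'width': 0.04, 'gripper_force': 40.001}
```

Request:
move_arm(
  increments=[
    {"dx": 0,"dy": 0,"dz": 0,"twist": 0.1,"jaw": -1},
    {"dx": 0,"dy": 0,"dz": 0,"twist": 0.1,"jaw": -1},
    {"dx": 0,"dy": 0,"dz": 0,"twist": 0.1,"jaw": -1},
    {"dx": 0,"dy": 0,"dz": 0,"twist": 0.1,"jaw": -1},
    {"dx": 0,"dy": 0,"dz": 0,"twist": 0.1,"jaw": -1},
  ],
)

```text
t: 6.23
eef_pos: [0.519, 0.0332, 0.1524]
ee_rot: [-3.142, 0.001, -2.583]
force: [2.7, -2.0, 1.2]
width: 0.0402
gripper_force: 40.0
```

Run:
```python
from h import *
s=arm.get_state();print({k:np.round(s[k],3).tolist() for k in("t","q","eef_pos","ee_rot","force","moment","width","gripper_force")})
a=arm.grab_frame("scene")
cv2.imwrite("pics/s3.png",cv2.resize(a[120:200,255:355],None,fx=7,fy=7,interpolation=cv2.INTER_CUBIC))
```

```text
{'t': 6.233, 'q': [0.442, 0.244, -0.511, -0.0, -0.815, -1.454], 'eef_pos': [0.519, 0.033, 0.152], 'ee_rot': [-3.142, 0.001, -2.583], 'force': [2.657, -1.998, 1.249], 'moment': [-0.059, -0.79, 0.094], 'width': 0.04, 'gripper_force': 39.994}
```

View pics/s3.png

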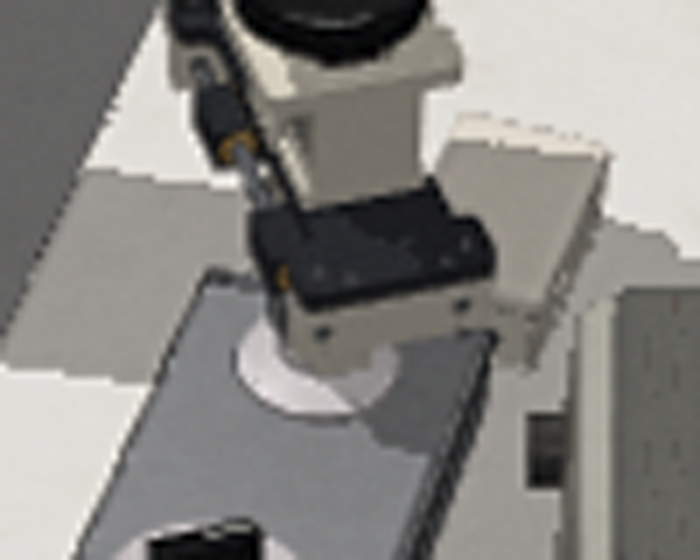

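The gripper sits squarely on the sleeve at about (380,300), and the moment of 0.094 N m matches the sleeve's friction. Continuing to the end.

Request:
move_arm(
  increments=[
    {"dx": 0,"dy": 0,"dz": 0,"twist": 0.1,"jaw": -1},
    {"dx": 0,"dy": 0,"dz": 0,"twist": 0.1,"jaw": -1},
    {"dx": 0,"dy": 0,"dz": 0,"twist": 0.1,"jaw": -1},
    {"dx": 0,"dy": 0,"dz": 0,"twist": 0.1,"jaw": -1},
  ],
  force=50,
)

```text
t: 6.62
eef_pos: [0.5189, 0.0334, 0.1524]
ee_rot: [3.141, 0.001, -2.981]
force: [1.5, 1.2, 2.9]
width: 0.0397
gripper_force: 50.0
```

```bash
cat > s.py <<'E'
from h import *
s=arm.get_state();print({k:np.round(s[k],3).tolist() for k in("t","q","eef_pos","ee_rot","force","moment","width","gripper_force")})
E
python3 s.py
```

```text
{'t': 6.617, 'q': [0.442, 0.244, -0.511, -0.0, -0.815, -1.852], 'eef_pos': [0.519, 0.033, 0.152], 'ee_rot': [3.141, 0.001, -2.981], 'force': [1.54, 1.245, 2.904], 'moment': [0.432, -0.619, 0.129], 'width': 0.04, 'gripper_force': 49.994}
```

Request:
move_arm(
  increments=[
    {"dx": 0,"dy": 0,"dz": 0,"twist": 0.05,"jaw": -1},
    {"dx": 0,"dy": 0,"dz": 0,"twist": 0.05,"jaw": -1},
  ],
)

```text
t: 6.78
eef_pos: [0.5189, 0.0335, 0.1524]
ee_rot: [3.141, 0.001, -3.079]
force: [2.2, 1.8, 2.0]
width: 0.0399
gripper_force: 50.0
```

```bash
python3 s.py
```

```text
{'t': 6.783, 'q': [0.442, 0.244, -0.51, -0.001, -0.815, -1.949], 'eef_pos': [0.519, 0.033, 0.152], 'ee_rot': [3.141, 0.001, -3.079], 'force': [2.183, 1.801, 1.962], 'moment': [0.47, -0.593, 0.182], 'width': 0.04, 'gripper_force': 49.999}
```

Request:
move_arm(
  increments=[
    {"dx": 0,"dy": 0,"dz": 0,"twist": 0.05,"jaw": -1},
    {"dx": 0,"dy": 0,"dz": 0,"twist": 0.05,"jaw": -1},
  ],
)

```text
t: 6.95
eef_pos: [0.5189, 0.0335, 0.1524]
ee_rot: [3.141, 0.001, 3.105]
force: [1.1, 2.0, 2.0]
width: 0.0396
gripper_force: 50.0
```

```bash
python3 s.py
```

```text
{'t': 6.95, 'q': [0.442, 0.244, -0.51, -0.001, -0.815, -2.049], 'eef_pos': [0.519, 0.034, 0.152], 'ee_rot': [3.141, 0.001, 3.105], 'force': [1.067, 1.965, 1.96], 'moment': [0.593, -0.535, 0.191], 'width': 0.04, 'gripper_force': 49.999}
```

Request:
move_arm(
  increments=[
    {"dx": 0,"dy": 0,"dz": 0,"twist": 0.05,"jaw": -1},
    {"dx": 0,"dy": 0,"dz": 0,"twist": 0.05,"jaw": -1},
  ],
)

```text
t: 7.12
eef_pos: [0.5189, 0.0336, 0.1524]
ee_rot: [3.141, 0.0, 3.006]
force: [-3.9, 4.2, 4.3]
width: 0.0403
gripper_force: 50.0
```

```bash
python3 s.py
```

```text
{'t': 7.117, 'q': [0.442, 0.244, -0.511, -0.0, -0.815, -2.148], 'eef_pos': [0.519, 0.034, 0.152], 'ee_rot': [3.141, 0.0, 3.006], 'force': [-3.858, 4.201, 4.275], 'moment': [1.367, 1.433, 1.582], 'width': 0.04, 'gripper_force': 50.037}
```

Request:
move_arm(
  increments=[
    {"dx": 0,"dy": 0,"dz": 0,"twist": 0.04,"jaw": -1},
    {"dx": 0,"dy": 0,"dz": 0,"twist": 0.04,"jaw": -1},
  ],
)

```text
t: 7.28
eef_pos: [0.5184, 0.0337, 0.1524]
ee_rot: [3.141, -0.001, 2.928]
force: [-5.5, 5.3, 6.9]
width: 0.0404
gripper_force: 50.0
```

```bash
python3 s.py
```

```text
{'t': 7.283, 'q': [0.443, 0.244, -0.511, -0.001, -0.816, -2.227], 'eef_pos': [0.518, 0.034, 0.152], 'ee_rot': [3.141, -0.001, 2.928], 'force': [-5.455, 5.28, 6.857], 'moment': [2.101, 2.002, 1.587], 'width': 0.04, 'gripper_force': 50.037}
```

The moment jumped to 1.58 N m at a turn of about 1.5, so the sleeve is at its hard stop. Next I release, rise and go to the dial.

Request:
move_arm(
  increments=[
    {"dx": 0,"dy": 0,"dz": 0,"twist": 0,"jaw": 1},
    {"dx": 0,"dy": 0,"dz": 0,"twist": 0,"jaw": 1},
    {"dx": 0,"dy": 0,"dz": 0,"twist": 0,"jaw": 1},
    {"dx": 0,"dy": 0,"dz": 0,"twist": 0,"jaw": 1},
    {"dx": 0,"dy": 0,"dz": 0,"twist": 0,"jaw": 1},
    {"dx": 0,"dy": 0,"dz": 0,"twist": 0,"jaw": 1},
    {"dx": 0,"dy": 0,"dz": -0.02,"twist": 0,"jaw": 1},
    {"dx": 0,"dy": 0,"dz": -0.03,"twist": 0,"jaw": 1},
    {"dx": 0,"dy": 0,"dz": -0.03,"twist": 0,"jaw": 1},
    {"dx": 0,"dy": 0,"dz": -0.03,"twist": 0,"jaw": 1},
    {"dx": 0,"dy": 0,"dz": -0.03,"twist": 0,"jaw": 1},
    {"dx": 0,"dy": 0,"dz": 0,"twist": 0,"jaw": 1},
  ],
)

```text
t: 8.28
eef_pos: [0.5211, 0.0333, 0.2985]
ee_rot: [3.138, 0.008, 2.923]
force: [2.0, 1.1, 0.6]
width: 0.0878
gripper_force: 0.0
```

Request:
move_arm(
  increments=[
    {"dx": 0,"dy": 0,"dz": 0,"twist": -0.12,"jaw": 0},
    {"dx": 0,"dy": 0,"dz": 0,"twist": -0.12,"jaw": 0},
    {"dx": 0,"dy": 0,"dz": 0,"twist": -0.12,"jaw": 0},
    {"dx": 0,"dy": 0,"dz": 0,"twist": -0.12,"jaw": 0},
    {"dx": 0,"dy": 0,"dz": 0,"twist": -0.12,"jaw": 0},
    {"dx": 0,"dy": 0,"dz": 0,"twist": -0.12,"jaw": 0},
    {"dx": 0,"dy": 0,"dz": 0,"twist": 0,"jaw": 0},
  ],
)

```text
t: 8.87
eef_pos: [0.5186, 0.0329, 0.2919]
ee_rot: [3.141, -0.0, -2.636]
force: [-0.1, -0.4, 0.4]
width: 0.0472
gripper_force: 0.0
```

```bash
python3 - <<'E'
from h import *
a=arm.grab_frame("scene")
cv2.imwrite("pics/s4.png",cv2.resize(a[120:225,255:355],None,fx=5.6,fy=5.6,interpolation=cv2.INTER_CUBIC))
b=arm.grab_frame("top");cv2.imwrite("pics/t4.png",b)
for c in("scene","top"):
    for n in("sleeve_grip","dial_grip","mounted_stone"):
        print(c,n,[(np.round(d["position"],4).tolist(),round(d["score"],2)) for d in arm.pinpoint(c,n)[:1]])
E
python3 s.py
```

```text
scene sleeve_grip [([0.5165, 0.032, 0.1022], 0.7)]
scene dial_grip [([0.5091, -0.1096, 0.0915], 0.73)]
scene mounted_stone [([0.5188, 0.0287, 0.0997], 0.53)]
top sleeve_grip [([0.514, 0.0344, 0.1028], 0.65)]
top dial_grip [([0.5172, -0.1107, 0.0899], 0.71)]
top mounted_stone [([0.5216, 0.0321, 0.0982], 0.48)]
{'t': 9.267, 'q': [0.441, 0.102, -0.326, 0.0, -1.142, -1.514], 'eef_pos': [0.519, 0.033, 0.292], 'ee_rot': [-3.142, 0.0, -2.643], 'force': [0.003, 0.304, 0.943], 'moment': [0.021, 0.031, 0.03], 'width': 0.044, 'gripper_force': 0.0}
```

View pics/s4.png

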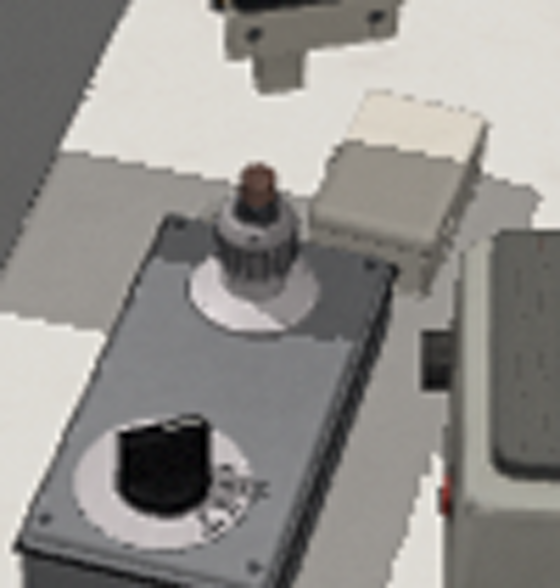

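The stone stands upright in the closed chuck at (258,195), and the dial bar is at (165,450). Next I move over the dial and go down.

Request:
move_arm(
  increments=[
    {"dx": 0.0183,"dy": -0.031,"dz": 0,"twist": 0,"jaw": 0},
    {"dx": 0.0183,"dy": -0.031,"dz": 0,"twist": 0,"jaw": 0},
    {"dx": 0.0183,"dy": -0.031,"dz": 0,"twist": 0,"jaw": 0},
    {"dx": 0.0183,"dy": -0.031,"dz": 0,"twist": 0,"jaw": 0},
    {"dx": 0,"dy": 0,"dz": 0.03,"twist": 0,"jaw": 0},
    {"dx": 0,"dy": 0,"dz": 0.03,"twist": 0,"jaw": 0},
    {"dx": 0,"dy": 0,"dz": 0,"twist": 0,"jaw": 0},
  ],
)

```text
t: 9.85
eef_pos: [0.5109, -0.1117, 0.2272]
ee_rot: [3.137, -0.007, -2.646]
force: [-2.0, -0.4, -1.0]
width: 0.0436
gripper_force: 0.0
```

```bash
python3 - <<'E'
from h import *
a=arm.grab_frame("scene")
cv2.imwrite("pics/s5.png",cv2.resize(a[120:225,255:355],None,fx=5.6,fy=5.6,interpolation=cv2.INTER_CUBIC))
E
python3 s.py
```

```text
{'t': 9.9, 'q': [0.16, 0.166, -0.403, -0.001, -1.008, -1.233], 'eef_pos': [0.512, -0.111, 0.23], 'ee_rot': [3.139, -0.005, -2.643], 'force': [0.624, -1.03, 0.105], 'moment': [-0.028, 0.005, 0.009], 'width': 0.044, 'gripper_force': 0.0}
```

View pics/s5.png

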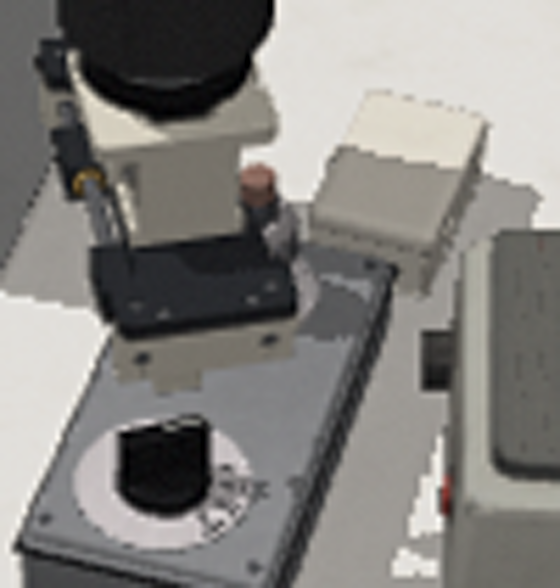

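The gripper's face, at about (210,340), is parallel to the bar top at (165,425), directly over the dial.

Request:
move_arm(
  increments=[
    {"dx": 0,"dy": 0,"dz": 0.025,"twist": 0,"jaw": 0},
    {"dx": 0,"dy": 0,"dz": 0.02,"twist": 0,"jaw": 0},
    {"dx": 0,"dy": 0,"dz": 0.02,"twist": 0,"jaw": 0},
    {"dx": 0,"dy": 0,"dz": 0.015,"twist": 0,"jaw": 0},
    {"dx": 0,"dy": 0,"dz": 0.008,"twist": 0,"jaw": 0},
    {"dx": 0,"dy": 0,"dz": 0,"twist": 0,"jaw": 0},
    {"dx": 0,"dy": 0,"dz": 0,"twist": 0,"jaw": 0},
  ],
)

```text
t: 10.48
eef_pos: [0.5149, -0.1106, 0.1453]
ee_rot: [-3.141, 0.001, -2.641]
force: [0.0, 0.0, 0.1]
width: 0.044
gripper_force: 0.0
```

Request:
move_arm(
  increments=[
    {"dx": 0,"dy": 0,"dz": 0,"twist": 0,"jaw": -0.3},
    {"dx": 0,"dy": 0,"dz": 0,"twist": 0,"jaw": -0.5},
    {"dx": 0,"dy": 0,"dz": 0,"twist": 0,"jaw": -0.6},
    {"dx": 0,"dy": 0,"dz": 0,"twist": 0,"jaw": -0.7},
    {"dx": 0,"dy": 0,"dz": 0,"twist": 0,"jaw": -0.8},
    {"dx": 0,"dy": 0,"dz": 0,"twist": 0,"jaw": -1},
    {"dx": 0,"dy": 0,"dz": 0,"twist": 0,"jaw": -1},
  ],
  force=12,
)

```text
t: 11.07
eef_pos: [0.5139, -0.1097, 0.1446]
ee_rot: [3.14, 0.001, -2.642]
force: [-4.1, 11.5, 6.8]
width: 0.0121
gripper_force: 12.0
```

```bash
python3 s.py
```

```text
{'t': 11.067, 'q': [0.162, 0.263, -0.506, -0.003, -0.801, -1.232], 'eef_pos': [0.514, -0.11, 0.145], 'ee_rot': [3.14, 0.001, -2.642], 'force': [-4.131, 11.451, 6.826], 'moment': [4.111, 1.409, 0.039], 'width': 0.012, 'gripper_force': 11.989}
```

Width is 12 mm, so the bar is held. I'll shift about 1.3 mm to relieve the side load, then tighten and turn.

Request:
move_arm(
  increments=[
    {"dx": 0,"dy": 0.0013,"dz": 0,"twist": 0,"jaw": -1},
    {"dx": 0,"dy": 0,"dz": 0,"twist": 0,"jaw": -1},
    {"dx": 0,"dy": 0,"dz": 0,"twist": 0,"jaw": -1},
  ],
)

```text
t: 11.32
eef_pos: [0.5137, -0.1094, 0.1446]
ee_rot: [-3.141, 0.001, -2.641]
force: [-0.8, 4.8, 5.1]
width: 0.012
gripper_force: 12.0
```

```bash
python3 s.py
```

```text
{'t': 11.317, 'q': [0.164, 0.262, -0.508, -0.0, -0.8, -1.234], 'eef_pos': [0.514, -0.109, 0.145], 'ee_rot': [-3.141, 0.001, -2.641], 'force': [-0.778, 4.833, 5.077], 'moment': [1.913, 0.319, 0.078], 'width': 0.012, 'gripper_force': 11.984}
```

Request:
move_arm(
  increments=[
    {"dx": 0,"dy": 0,"dz": 0,"twist": 0,"jaw": -1},
    {"dx": 0,"dy": 0,"dz": 0,"twist": 0,"jaw": -1},
    {"dx": 0,"dy": 0,"dz": 0,"twist": 0.05,"jaw": -1},
    {"dx": 0,"dy": 0,"dz": 0,"twist": 0.05,"jaw": -1},
    {"dx": 0,"dy": 0,"dz": 0,"twist": 0.1,"jaw": -1},
    {"dx": 0,"dy": 0,"dz": 0,"twist": 0.1,"jaw": -1},
  ],
  force=40,
)

```text
t: 11.82
eef_pos: [0.5139, -0.1099, 0.1446]
ee_rot: [-3.141, 0.001, -2.946]
force: [0.1, 0.1, 4.5]
width: 0.012
gripper_force: 40.0
```

```bash
python3 s.py
```

```text
{'t': 11.817, 'q': [0.163, 0.262, -0.508, 0.001, -0.799, -1.539], 'eef_pos': [0.514, -0.11, 0.145], 'ee_rot': [-3.141, 0.001, -2.946], 'force': [0.056, 0.136, 4.476], 'moment': [0.077, -0.315, 0.076], 'width': 0.012, 'gripper_force': 39.976}
```

Request:
move_arm(
  increments=[
    {"dx": 0,"dy": 0,"dz": 0,"twist": 0.1,"jaw": -1},
    {"dx": 0,"dy": 0,"dz": 0,"twist": 0.1,"jaw": -1},
    {"dx": 0,"dy": 0,"dz": 0,"twist": 0.1,"jaw": -1},
    {"dx": 0,"dy": 0,"dz": 0,"twist": 0.1,"jaw": -1},
    {"dx": 0,"dy": 0,"dz": 0,"twist": 0.1,"jaw": -1},
    {"dx": 0,"dy": 0,"dz": 0,"twist": 0.1,"jaw": -1},
    {"dx": 0,"dy": 0,"dz": 0,"twist": 0.1,"jaw": -1},
    {"dx": 0,"dy": 0,"dz": 0,"twist": 0.1,"jaw": -1},
    {"dx": 0,"dy": 0,"dz": 0,"twist": 0.05,"jaw": -1},
    {"dx": 0,"dy": 0,"dz": 0,"twist": 0,"jaw": -1},
  ],
)

```text
t: 12.65
eef_pos: [0.5136, -0.1114, 0.1446]
ee_rot: [-3.14, 0.001, 2.488]
force: [1.8, -8.7, 2.6]
width: 0.0117
gripper_force: 40.0
```

```bash
python3 s.py
```

```text
{'t': 12.65, 'q': [0.161, 0.263, -0.509, 0.003, -0.8, -2.388], 'eef_pos': [0.514, -0.111, 0.145], 'ee_rot': [-3.14, 0.001, 2.488], 'force': [1.772, -8.724, 2.635], 'moment': [-3.276, -0.454, 0.107], 'width': 0.012, 'gripper_force': 39.983}
```

Request:
move_arm(
  increments=[
    {"dx": 0,"dy": 0,"dz": 0,"twist": 0.025,"jaw": -1},
    {"dx": 0,"dy": 0,"dz": 0,"twist": 0,"jaw": -1},
  ],
)

```text
t: 12.82
eef_pos: [0.5136, -0.1114, 0.1446]
ee_rot: [-3.14, 0.002, 2.465]
force: [1.4, -8.5, 3.2]
width: 0.0117
gripper_force: 40.0
```

```bash
python3 s.py
```

```text
{'t': 12.817, 'q': [0.161, 0.263, -0.509, 0.003, -0.8, -2.411], 'eef_pos': [0.514, -0.111, 0.145], 'ee_rot': [-3.14, 0.002, 2.465], 'force': [1.448, -8.518, 3.221], 'moment': [-3.367, -0.4, 0.151], 'width': 0.012, 'gripper_force': 39.983}
```

Request:
move_arm(
  increments=[
    {"dx": 0,"dy": 0,"dz": 0,"twist": 0.025,"jaw": -1},
    {"dx": 0,"dy": 0,"dz": 0,"twist": 0,"jaw": -1},
  ],
)

```text
t: 12.98
eef_pos: [0.5135, -0.1114, 0.1446]
ee_rot: [-3.14, 0.002, 2.441]
force: [1.3, -8.3, 2.5]
width: 0.0119
gripper_force: 40.0
```

```bash
python3 s.py
```

```text
{'t': 12.983, 'q': [0.161, 0.263, -0.509, 0.003, -0.8, -2.435], 'eef_pos': [0.514, -0.111, 0.145], 'ee_rot': [-3.14, 0.002, 2.441], 'force': [1.322, -8.276, 2.501], 'moment': [-3.404, -0.39, 0.245], 'width': 0.012, 'gripper_force': 39.995}
```

Request:
move_arm(
  increments=[
    {"dx": 0,"dy": 0,"dz": 0,"twist": 0.02,"jaw": -1},
    {"dx": 0,"dy": 0,"dz": 0,"twist": 0,"jaw": -1},
  ],
)

```text
t: 13.15
eef_pos: [0.5135, -0.1114, 0.1446]
ee_rot: [-3.14, 0.002, 2.421]
force: [1.0, -9.2, 2.0]
width: 0.0119
gripper_force: 40.2
```

```bash
python3 s.py
```

```text
{'t': 13.15, 'q': [0.161, 0.263, -0.509, 0.003, -0.8, -2.455], 'eef_pos': [0.514, -0.111, 0.145], 'ee_rot': [-3.14, 0.002, 2.421], 'force': [1.039, -9.186, 2.025], 'moment': [-3.357, -0.346, 0.577], 'width': 0.012, 'gripper_force': 40.192}
```

The hard stop (1.27 rad) shows at yaw ≈2.45, so the third notch is near 2.515. I'll back off a little and relieve the side load.

Request:
move_arm(
  increments=[
    {"dx": -0.0007,"dy": -0.001,"dz": 0,"twist": -0.04,"jaw": -1},
    {"dx": 0,"dy": 0,"dz": 0,"twist": -0.04,"jaw": -1},
    {"dx": 0,"dy": 0,"dz": 0,"twist": 0,"jaw": -1},
    {"dx": 0,"dy": 0,"dz": 0,"twist": 0,"jaw": -1},
  ],
)

```text
t: 13.48
eef_pos: [0.5136, -0.1116, 0.1446]
ee_rot: [-3.141, 0.001, 2.5]
force: [0.2, -3.6, 4.0]
width: 0.0115
gripper_force: 40.0
```

```bash
python3 - <<'E'
from h import *
m=[]
for _ in range(10): f=arm.grab_frame("scene");m.append(arm.get_state()["moment"][2])
print(np.mean(m),np.std(m))
cv2.imwrite("pics/s6.png",cv2.resize(f[120:225,235:375],None,fx=5.6,fy=5.6,interpolation=cv2.INTER_CUBIC))
E
python3 s.py
```

```text
0.169166004480551 0.03866339635495599
{'t': 13.983, 'q': [0.16, 0.263, -0.508, 0.001, -0.8, -2.373], 'eef_pos': [0.514, -0.112, 0.145], 'ee_rot': [-3.141, 0.001, 2.5], 'force': [-0.039, -4.214, 4.969], 'moment': [-1.68, -0.252, 0.153], 'width': 0.011, 'gripper_force': 39.983}
```

View pics/s6.png

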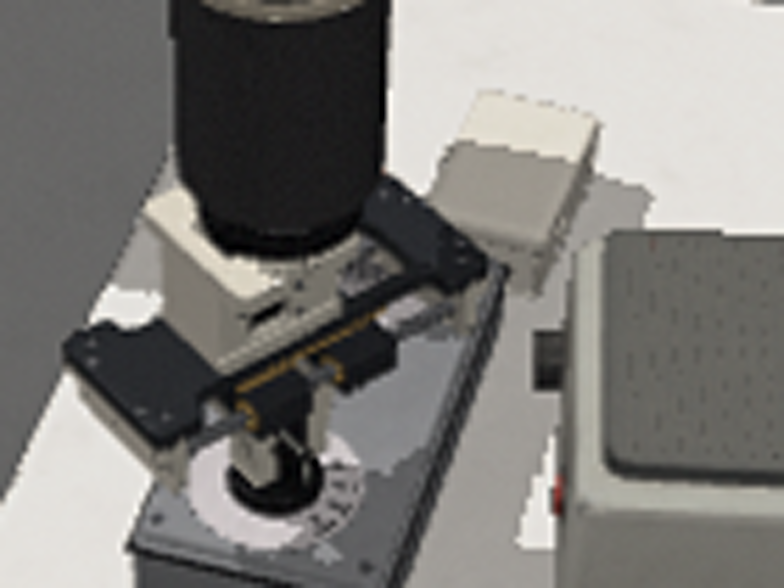

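The gripper holds the bar at (280,450), turned towards the three-dot tick. The mean moment of 0.17 N m fits the third notch. Handing in.

```bash
python3 -c "
from station import arm
print(arm.job_done())"
```

```text
the job is handed in; nothing more can be done
None
```

I turned the chuck sleeve to its hard stop, then turned the dial to the third notch, where the gripper still holds it; the job is handed in (about 14 s of the 48 s used), though no verdict came back.

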